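# Shut down the dry-block heater

### The job

The heating run is over: turn the thermostat knob on the heater's sloping front panel fully anticlockwise to its off stop (the pointer at the red mark) while the metal block is still in its well. Then lift the metal block out of the heater by its black T-handle and set it down upright, wholly on the round cork mat, to cool; do not drop it, leave the knob at off, and leave the other things where they are.

Things in the scene. Friction and masses are not known exactly. Their poses are not given: they have to be found in the camera images.
- knob (a joint): Angle of the thermostat knob in rad: 0 at the anticlockwise end stop (off, pointer on the red mark at the lower left of the dial), growing as the knob is turned clockwise as seen facing the panel, 4.71 at the other stop. It starts between 1.2 and 2.6. It stays where it is left; turning takes about 0.06 N m.
- knob_grip (a point): Point on the knob's axis, 24 mm out from the panel, where to grip. z is the knob's axis, out of the panel (up and to the heater's front, 28 degrees from vertical); turning to off is right-handed (anticlockwise) about z. Black fluted cylinder, 39 mm diameter (ribs 41), 30.5 mm tall, skirt 45 mm by 6 mm at the panel; red/white pointer; centred on the flat panel, 150 mm wide and 93 mm up the slope.
- heater: White dry-block heater, 230 mm deep (x), 150 mm wide (y), 95 mm high, fixed to the bench. Origin at the centre of its underside; x points from the front (sloping panel) to the back, z up. The panel rises over the front 85 mm from 51 mm height to the flat deck at 95 mm.
- well (a point): Centre of the floor of the heater's rectangular well, 36 mm above the bench, 45 mm behind the heater's centre. The well is 74 mm (x) by 94 mm (y) and 59 mm deep, open at the top; axes as the heater's.
- block: Aluminium heating block in the well, 70 mm (x) by 90 mm (y) by 60 mm high with eight empty tube holes in its top, 0.4 to 0.8 kg with its handle, loose, 2 mm of play all round. Origin at the centre of its underside; z up.
- block_handle (a point): Centre of the black grip bar of the block's T-handle, 100 mm above the block's underside, on its centre line. The bar is 76 mm long along the block's y axis, 16 mm thick along x and 18 mm high, on a 10 mm post; 31 mm free height below it. Its centre is 136 mm above the bench with the block in the well, 108 mm with the block on the mat.
- mat_top (a point): Centre of the top of the round cork mat, 170 mm in diameter, 8 mm thick, fixed flat on the bench.
- carton_mid (a point): Centre of a plain grey upright carton, 34 x 52 x 122 mm, loose, behind the mat: leave it alone.
- vial_mid (a point): Centre of a small clear vial with white cap, 27 mm across and 52 mm high, loose, behind the mat: leave it alone.
- stapler_mid (a point): Centre of a red stapler, 26 x 75 x 34 mm, loose, in front of the mat: leave it alone.
- pen_mid (a point): Centre of a blue and white marker pen, 13 x 138 x 14 mm, loose, near the bench's front edge: leave it alone.
- syringe_mid (a point): Centre of a clear plastic syringe, 22 x 92 x 16 mm, lying loose near the bench's front edge: leave it alone.
- tweezers_mid (a point): Centre of a pair of steel tweezers, 12 x 126 x 9 mm, lying loose near the bench's front right corner: leave them alone.

How it is judged:
By the outcome, as a careful person would: the job done as asked, in the order asked, and still so for the second after the job is handed in, with the robot touching nothing.
It also fails if it takes over 64 s, if anything falls off the work surface, if the arm or the gripper's body presses on something with over 40 N, if the wrist force passes 120 N, or if a joint passes its speed limit or range.

### The arm

A 7-joint arm with a two-finger parallel gripper is mounted at the origin on a cart in front of the work surface, level with it; the furniture and walls round the work are solid. World frame = base frame: x ahead of the robot, y to its left, z up, the work surface at z = 0. Lengths are in m, angles in rad, forces in N, time in s.
With the tool pointing down it reaches from about 0.425 to 0.925 m from the base axis. Payload 6.8 kg.
Tool frame: the origin (TCP) lies midway between the tips of the shut fingers; the grasp point (between the pads) lies 19 mm behind it; z points along the fingers, y is the direction in which the jaws open and shut (so a half turn about z gives the same grasp; the last joint's range is limited). The gripper opens to 88 mm and grips with 3 to 60 N. Pads are 20 mm wide; open, the fingers measure 115 mm over their backs; the gripper's body (75 mm by 178 mm) begins 61 mm behind the grasp point.
Start: joints at [-1.275, 0.477, 0.022, 1.555, -0.011, 1.109, -0.083], TCP at [0.265, 0.621, 0.223] pointing down, gripper open.
Joint ranges: [-2.96, 2.96], [-0.34, 2.1], [-1.41, 1.46], [0.24, 2.44], [-1.37, 4.51], [0.17, 1.92], [-2.96, 2.96]. Speed limits (rad/s): [2.39, 2.39, 3.14, 3.14, 3.14, 3.14, 3.14].

### API

Orientations are given as a unit quaternion [x, y, z, w].
In Python, from station import robot gives the robot as it stands.
- The arm moves only by the tool step_arm, never from a script. Its argument "commands" is one flat list of numbers, 5 for each row, row after row: the opening, from 0 (shut) to 1 (fully open), then the shift along the tool's x, y, z in mm, then the turn about the tool's z in degrees. In form: [jaw, tx, ty, tz, roll, jaw, tx, ty, tz, roll, ...]. A call has 1 to 20 rows; each row is the pose to reach, as a shift and turn from the pose commanded when the call began, along the tool's axes at that moment; what a row does not reach only later rows make up. A row lasts 1/10 s, in which the tool goes at most 50 mm and 8.59 degrees, less where a joint would pass 70% of its speed; a pose out of reach is approached as far as the arm can. A call with a gripper value outside its range is refused whole. The fingers move at their own pace and stop on an object; the grip force is fixed at half the most. Time passes only in rows, so rows that repeat a pose let the fingers close. It gives the time, the measured TCP pose, the force and the opening at its end, in the units of the state.
- robot.state(): the state, without advancing time (a new reading comes with each control period).
- robot.capture(name): name is "scene" or "top" or "wrist"; returns (picture, depth): 420x560x3 uint8, red, green, blue; 420x560 float32, m along the optical axis (not along the pixel's ray), 0 where there is no reading.
- robot.camera_params(name): a dict with "fx", "fy", "cx", "cy" (pixels), "rvec" (rotation vector, rad) and "tvec" (3), from world to camera coordinates, as OpenCV has them. Camera axes: x right, y down, z forward; pixel columns grow to the right and rows downward; lengths in m; the calibration is good to about 2 mm. A picture is of the moment at which its call begins: read the wrist's pose just before it. camera_params takes no time and is no camera call; for the wrist camera it gives the pose at the moment of the call.
- robot.job_done(): hands the job in, once; it reports no verdict.
The state is a dict: "t": time; "joint_pos": joint angles; "joint_vel": joint speeds; "tau": joint torques, N m; "position": TCP position; "orientation": TCP orientation; "ft_force": force on the tool from outside, world axes, zero at the start; "wrist_torque": the same for the moment, N m; "grip_width": finger opening in m.
Only numpy, scipy, OpenCV 4.12 (cv2) and the standard library are available. Lean on these libraries where they do the work, as an engineer would, in place of code of your own. Each camera call takes 0.05 s, during which the arm holds its last target.

## Working session

There is one attempt and no reset: what is moved stays moved. The work goes in short steps, Python scripts to look and compute and a tool call to move; the robot and the scene stay as the last step left them, time stands still between calls to the robot, and variables do not carry over. Pictures are saved under pics/ and viewed, and the job is handed in when it is done.

Besides the shell and the picture viewer there is one more tool, called after "Emit:" as name(argument=value, ...), one argument or row to a line, values as JSON. step_arm: Moves the arm, as the interface text tells. Its arguments: {"type":"object","properties":{"commands":{"type":"array","items":{"type":"number"}}},"required":["commands"]}

```bash
ls; mkdir -p pics; python3 - <<'E'
from station import robot
import cv2,numpy as np
s=robot.state();print(s)
for n in("scene","top","wrist"):
    p=robot.camera_params(n);print(n,p)
    c,d=robot.capture(n);cv2.imwrite(f"pics/{n}0.png",c[:,:,::-1]);np.save(f"pics/{n}0.npy",d)
E
```

```text
pics
{'t': 0.0, 'joint_pos': array([-1.27513508,  0.47780703,  0.02231415,  1.55641438, -0.01150859,
        1.10932557, -0.08312097]), 'joint_vel': array([-0.00021442, -0.0018667 ,  0.00177427,  0.00201756,  0.00063481,
       -0.0010737 , -0.00070309]), 'tau': array([ 2.22275303e-04, -5.82866693e+01,  1.53489701e+00, -2.72603792e+01,
       -5.43353800e-02,  1.70806475e-02,  1.89343141e-04]), 'position': array([0.26495551, 0.6201741 , 0.22169225]), 'orientation': array([ 2.00502278e-01,  9.79692810e-01, -9.04661839e-04, -1.25682236e-04]), 'ft_force': array([ 0.92655929, -0.20818891, -0.49146665]), 'wrist_torque': array([ 0.00615791,  0.02267163, -0.00888676]), 'grip_width': 0.08795532680359791}
scene {'fx': 414.4697116008515, 'fy': 414.4697116008515, 'cx': 285.94850715426645, 'cy': 204.66505278947213, 'rvec': array([ 1.93510957, -0.85602172,  0.50638258]), 'tvec': array([-0.44035563,  0.25926241,  0.64551002])}
top {'fx': 540.7801202174267, 'fy': 540.7801202174267, 'cx': 286.46934093816924, 'cy': 205.20501162497192, 'rvec': array([ 2.20322479, -2.19259595,  0.05408826]), 'tvec': array([-0.12635903,  0.52273286,  1.14591928])}
wrist {'fx': 330.90846759680056, 'fy': 330.90846759680056, 'cx': 281.10949784982074, 'cy': 212.40501521242157, 'rvec': array([-2.4381255 , -1.61035811, -0.2041012 ]), 'tvec': array([-0.67411311, -0.0300452 ,  0.39022741])}
```

View pics/scene0.png

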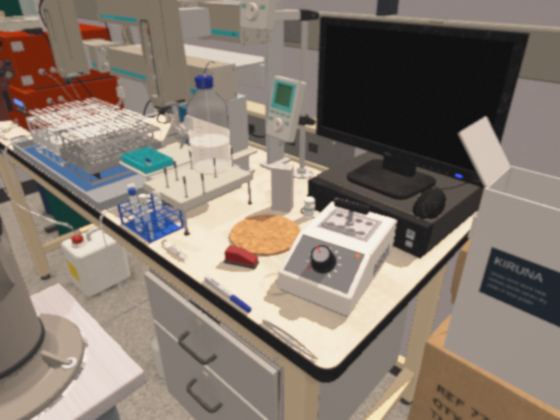

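View pics/top0.png

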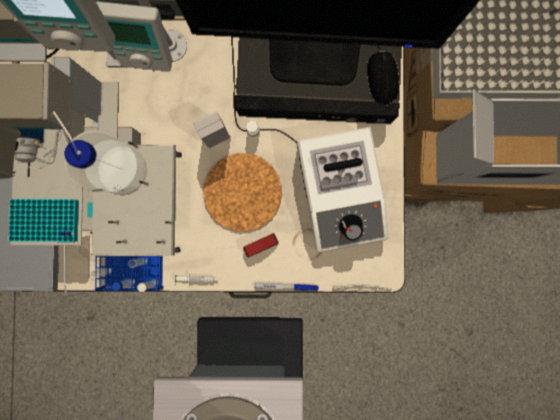

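View pics/wrist0.png

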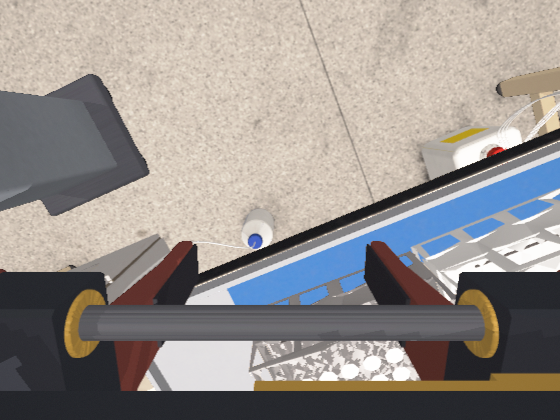

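The top view shows the heater at right (knob near px (351,227), T-handle near (344,165)), the mat near (242,192), carton (212,130), vial (253,128) and stapler (261,245). Next I'll measure these from the scene and top pictures.

```bash
cat > h.py <<'E'
import cv2,numpy as np
def cam(p):
    R,_=cv2.Rodrigues(np.array(p["rvec"]));t=np.array(p["tvec"]).ravel();return R,t,-R.T@t
def ray(p,u,v):
    R,t,o=cam(p);d=R.T@np.array([(u-p["cx"])/p["fx"],(v-p["cy"])/p["fy"],1.]);return o,d
def onz(p,u,v,z):
    o,d=ray(p,u,v);return o+d*(z-o[2])/d[2]
def dep(p,u,v,z):
    o,d=ray(p,u,v);return o+d*z
def proj(p,X):
    R,t,o=cam(p);c=R@np.array(X)+t;return np.array([p["fx"]*c[0]/c[2]+p["cx"],p["fy"]*c[1]/c[2]+p["cy"]])
def tri(a,b):
    (o1,d1),(o2,d2)=a,b
    A=np.stack([d1,-d2],1);s=np.linalg.lstsq(A,o2-o1,rcond=None)[0]
    x1=o1+s[0]*d1;x2=o2+s[1]*d2;return (x1+x2)/2,np.linalg.norm(x1-x2)
def cloud(p,d):
    v,u=np.indices(d.shape);R,t,o=cam(p)
    c=np.stack([(u-p["cx"])/p["fx"]*d,(v-p["cy"])/p["fy"]*d,d],-1);return (c-t)@R
E
python3 - <<'E'
from station import robot
from h import *
for n,(x0,y0,x1,y1) in {"top":(190,110,400,300),"scene":(220,170,410,320)}.items():
    im=cv2.imread(f"pics/{n}0.png")[y0:y1,x0:x1]
    k=min(800/im.shape[1],600/im.shape[0]);print(n,k)
    cv2.imwrite(f"pics/{n}0z.png",cv2.resize(im,None,fx=k,fy=k,interpolation=cv2.INTER_CUBIC))
p=robot.camera_params("top");d=np.load("pics/top0.npy");W=cloud(p,d)
np.set_printoptions(precision=4,suppress=True)
for nm,u,v in [("bench",290,120),("knob",351,227),("handle",344,165),("mat",242,192),("deckL",308,160),("deckR",372,150),("panel",325,225),("panelR",372,215),("carton",212,125),("vial",253,126),("staple",261,245),("monitorfoot",320,100),("monitor",320,30),("vial",253,125)]:
    print(nm,W[v,u])
im=cv2.imread("pics/top0.png");hsv=cv2.cvtColor(im,cv2.COLOR_BGR2HSV)
m=cv2.inRange(hsv,(5,120,80),(20,255,255));m[:, :190]=0;m[:,290:]=0;m[:140]=0;m[240:]=0
c=max(cv2.findContours(m,0,2)[0],key=cv2.contourArea);e=cv2.fitEllipse(c);print(e,onz(p,*e[0],.008),[W[int(e[0][1]),int(e[0][0])]])
ps=robot.camera_params("scene")
im=cv2.imread("pics/scene0.png");hsv=cv2.cvtColor(im,cv2.COLOR_BGR2HSV)
m=cv2.inRange(hsv,(5,110,80),(22,255,255));m[:, :220]=0;m[:,310:]=0;m[:200]=0;m[260:]=0
c=max(cv2.findContours(m,0,2)[0],key=cv2.contourArea);e2=cv2.fitEllipse(c);print(e2,onz(ps,*e2[0],.008),tri(ray(p,*e[0]),ray(ps,*e2[0])))
E
```

```text
top 3.1578947368421053
scene 4.0
bench [ 0.7103 -0.1307 -0.0011]
knob [ 0.4766 -0.2511  0.1032]
handle [ 0.5942 -0.2328  0.1451]
mat [ 0.5513 -0.0282  0.0112]
deckL [ 0.6103 -0.1664  0.0929]
deckR [ 0.6308 -0.2943  0.0949]
panel [ 0.4806 -0.2016  0.0787]
panelR [ 0.5013 -0.2967  0.0777]
carton [0.6746 0.0228 0.1201]
vial [ 0.6868 -0.0531  0.0496]
staple [ 0.4386 -0.0708  0.033 ]
monitorfoot [ 0.7333 -0.1906  0.0867]
monitor [ 0.833  -0.1829  0.2041]
vial [ 0.688  -0.0534  0.054 ]
((242.1497344970703, 191.82138061523438), (77.24342346191406, 77.45623779296875), 49.37958908081055) [ 0.5519 -0.0283  0.008 ] [array([ 0.5537, -0.028 ,  0.0088])]
((264.18017578125, 234.4463653564453), (39.18464279174805, 67.25802612304688), 86.25118255615234) [ 0.5414 -0.0342  0.008 ] (array([ 0.5513, -0.0264, -0.0001]), np.float64(0.003363453402170837))
```

View pics/top0z.png

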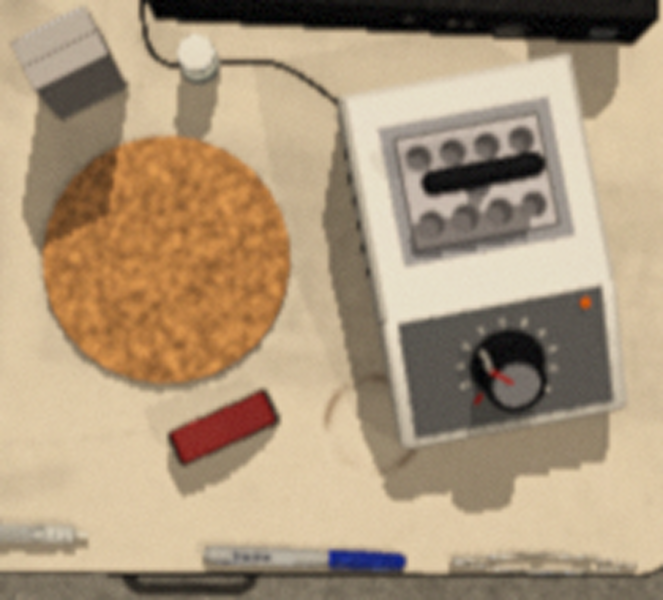

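View pics/scene0z.png

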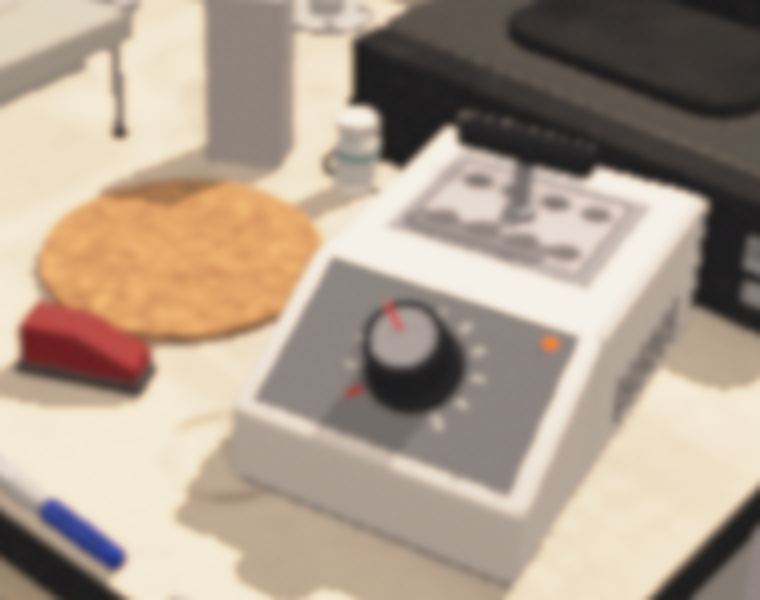

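```bash
python3 - <<'E'
from station import robot
from h import *
np.set_printoptions(precision=4,suppress=True)
p=robot.camera_params("top");ps=robot.camera_params("scene")
W=cloud(p,np.load("pics/top0.npy"));Ws=cloud(ps,np.load("pics/scene0.npy"))
im=cv2.imread("pics/top0.png")
# heater footprint via height>0.03
m=((W[...,2]>.03)&(W[...,2]<.16)).astype(np.uint8);m[:,:295]=0;m[:,395:]=0;m[:126]=0;m[250:]=0
m=cv2.morphologyEx(m,cv2.MORPH_OPEN,np.ones((5,5)))
c=max(cv2.findContours(m,0,1)[0],key=cv2.contourArea)
print("px rect",cv2.minAreaRect(c))
P=W[m>0]
dk=P[(P[:,2]>.09)&(P[:,2]<.1)];r=cv2.minAreaRect(np.float32(dk[:,:2]));print("deck",r, dk[:,2].mean(), "exp 145x150")
al=P[(P[:,2]>.05)];print("all",cv2.minAreaRect(np.float32(al[:,:2])))
# bar
for nm,w in(("top",W),("scene",Ws)):
    b=w[(w[...,2]>.135)&(w[...,2]<.155)&(abs(w[...,0]-.594)<.05)&(abs(w[...,1]+.233)<.06)]
    r=cv2.minAreaRect(np.float32(b[:,:2]));print("bar",nm,len(b),r,cv2.boxPoints(r).mean(0),np.median(b,0),b[:,2].max())
    v=np.linalg.svd((b-b.mean(0))[:,:2],full_matrices=False)[2][0];print("dir",np.degrees(np.arctan2(v[1],v[0])))
    # panel plane
    q=w[(w[...,2]>.053)&(w[...,2]<.09)&(w[...,0]<.54)&(w[...,0]>.42)&(w[...,1]<-.17)&(w[...,1]>-.33)]
    for _ in range(4):
        cc=q.mean(0);n=np.linalg.svd(q-cc,full_matrices=False)[2][2];n*=np.sign(n[2]);res=abs((q-cc)@n);q=q[res<max(.002,np.percentile(res,90))] if _<3 else q
    print("panel",len(q),cc,n,"tilt",np.degrees(np.arccos(n[2])),"yaw",np.degrees(np.arctan2(-n[1],-n[0])))
    k=w[(abs(w[...,0]-.475)<.04)&(abs(w[...,1]+.25)<.04)&(w[...,2]>.06)];h=(k-cc)@n
    t=k[(h>.026)&(h<.034)];print("knobtop",len(t),t.mean(0),np.median(t,0),np.median(h[(h>.026)&(h<.034)]))
ct=(517/3.1579+190,386/3.1579+110);cs=(403/4+220,337/4+170)
print("knob cap tri",tri(ray(p,*ct),ray(ps,*cs)))
for a,b in(((432,183),(465,130)),((537,162),(590,160))):
    print("bar end",tri(ray(p,a[0]/3.1579+190,a[1]/3.1579+110),ray(ps,b[0]/4+220,b[1]/4+170)))
E
```

```text
px rect ((343.4901428222656, 189.5733184814453), (113.76416015625, 76.71595764160156), 79.2156982421875)
deck ((0.5575896501541138, -0.23822492361068726), (0.21734274923801422, 0.15012793242931366), 10.93654727935791) 0.09533933644037763 exp 145x150
all ((0.5517473220825195, -0.2395060956478119), (0.2297787219285965, 0.15132659673690796), 10.857879638671875)
bar top 330 ((0.5954049825668335, -0.2306891679763794), (0.01637709140777588, 0.07584939897060394), 11.073273658752441) [ 0.5954 -0.2307] [ 0.5944 -0.2309  0.1443] 0.15124139308742582
dir -79.1655130809227
panel 1548 [ 0.4779 -0.2523  0.0725] [-0.45   -0.0844  0.889 ] tilt 27.248266486215734 yaw 10.62562439370084
knobtop 279 [ 0.4686 -0.255   0.1013] [ 0.4688 -0.2551  0.1016] 0.030190628819958962
bar scene 257 ((0.592104971408844, -0.23099352419376373), (0.017011839896440506, 0.07478129118680954), 10.288382530212402) [ 0.5921 -0.231 ] [ 0.5889 -0.2329  0.1422] 0.1463323008317985
dir -78.78073301379182
panel 2201 [ 0.4742 -0.2595  0.0701] [-0.4581 -0.0895  0.8844] tilt 27.82415822590349 yaw 11.056307700853198
knobtop 342 [ 0.4646 -0.2563  0.0995] [ 0.4641 -0.2564  0.0998] 0.0302656838554479
knob cap tri (array([ 0.4661, -0.2567,  0.0991]), np.float64(0.0005980157478700977))
bar end (array([ 0.5888, -0.1999,  0.1353]), np.float64(0.002278292008877196))
bar end (array([ 0.6024, -0.2644,  0.1367]), np.float64(0.00040916639827361204))
```

```bash
python3 - <<'E'
from station import robot
from h import *
np.set_printoptions(precision=2,suppress=True,linewidth=150)
p=robot.camera_params("top");ps=robot.camera_params("scene")
A=np.concatenate([cloud(p,np.load("pics/top0.npy")).reshape(-1,3),cloud(ps,np.load("pics/scene0.npy")).reshape(-1,3)])
xs=np.arange(.3,.9,.05);ys=np.arange(.75,-.45,-.05)
print("      ",xs)
for y in ys:
    print("%.2f"%y,np.array([max([a for a in A[(abs(A[:,0]-x)<.025)&(abs(A[:,1]-y)<.025),2] if a<1]+[-1]) for x in xs]))
E
```

```text
[0.3  0.35 0.4  0.45 0.5  0.55 0.6  0.65 0.7  0.75 0.8  0.85 0.9 ]
0.75 [-1.    0.03  0.14  0.15  0.15  0.15  0.15  0.33  0.34  0.47  0.   -1.   -1.  ]
0.70 [ 0.35  0.33  0.15  0.15  0.15  0.15  0.15  0.33  0.33  0.1  -1.    0.33  0.33]
0.65 [ 0.35  0.03  0.14  0.15  0.15  0.15  0.15  0.34  0.33  0.12 -1.    0.33  0.33]
0.60 [ 0.4   0.03  0.15  0.15  0.14  0.15  0.15  0.33  0.03 -1.    0.33  0.33  0.33]
0.55 [0.32 0.03 0.15 0.15 0.15 0.15 0.15 0.33 0.17 0.33 0.33 0.33 0.33]
0.50 [-1.    0.03  0.01  0.12  0.12  0.12  0.12  0.12  0.19  0.48  0.48  0.33  0.33]
0.45 [-0.77  0.03  0.01  0.01  0.01  0.09  0.16  0.21  0.34  0.48  0.48  0.33  0.47]
0.40 [-0.77  0.03  0.01  0.12  0.12  0.49  0.43  0.47  0.47  0.48  0.48  0.48  0.47]
0.35 [-0.02  0.03  0.03  0.12  0.12  0.49  0.49  0.49  0.47  0.48  0.48  0.33  0.33]
0.30 [-0.77  0.01  0.01  0.13  0.12  0.12  0.16  0.34  0.34  0.48  0.48  0.33  0.33]
0.25 [-1.    0.1   0.1   0.1   0.1   0.29  0.33  0.36  0.34  0.48  0.38  0.46  0.48]
0.20 [-1.    0.12  0.11  0.14  0.14  0.33  0.36  0.36  0.49  0.55  0.42  0.4   0.14]
0.15 [-1.    0.12  0.11  0
[... 302 characters left out ...]
 0.45  0.09]
-0.05 [-0.17  0.02  0.04  0.04  0.02  0.01  0.02  0.05  0.09  0.09  0.09  0.45  0.09]
-0.10 [-0.17  0.02  0.01  0.04  0.01  0.02  0.01  0.01  0.09  0.1   0.11  0.45  0.1 ]
-0.15 [-1.    0.02  0.01  0.01  0.1   0.1   0.1   0.1   0.09  0.11  0.45  0.45  0.12]
-0.20 [-1.    0.02  0.05  0.08  0.1   0.1   0.15  0.1   0.09  0.1   0.45  0.45  0.13]
-0.25 [-1.    0.02  0.01  0.11  0.11  0.1   0.15  0.1   0.09  0.11  0.45  0.45  0.1 ]
-0.30 [-1.    0.01  0.01  0.07  0.1   0.1   0.1   0.1   0.1   0.13  0.45  0.45  0.1 ]
-0.35 [-1.    0.01  0.01  0.06  0.07  0.01  0.01  0.01  0.1   0.13  0.45  0.45  0.09]
-0.40 [-1.    0.    0.    0.    0.    0.    0.34  0.34  0.34  0.13  0.45  0.45  0.  ]
```

```bash
cat >> h.py <<'E'
def loc(s,w):
    from scipy.spatial.transform import Rotation as R
    return R.from_quat(s["orientation"]).inv().apply(np.array(w)-s["position"])*1000
def yaw(s):
    from scipy.spatial.transform import Rotation as R
    y=R.from_quat(s["orientation"]).as_matrix()[:,1];return np.degrees(np.arctan2(y[1],y[0]))
E
python3 - <<'E'
from station import robot
from h import *
s=robot.state();print(yaw(s))
P=[(.265,.62),(.36,.38),(.41,.19),(.46,0)]
out=[];
for a,b,n in zip(P[:-1],P[1:],(7,5,5)):
    for i in range(1,n+1):
        q=np.array(a)+(np.array(b)-a)*i/n;l=loc(s,[*q,.23]);out.append(l.round(0))
print([list(map(int,o)) for o in out])
E
```

```text
66.86732051320048
[[-26, -27, -8], [-52, -53, -8], [-78, -79, -8], [-104, -105, -8], [-130, -131, -8], [-156, -158, -8], [-182, -184, -8], [-206, -215, -8], [-230, -246, -8], [-254, -277, -8], [-278, -308, -8], [-302, -339, -8], [-327, -370, -8], [-351, -401, -8], [-375, -432, -7], [-399, -463, -7], [-423, -494, -7]]
```

Emit:
step_arm(
  commands=[1, -26, -27, -8, 8, 1, -52, -53, -8, 16, 1, -78, -79, -8, 24, 1, -104, -105, -8, 32, 1, -130, -131, -8, 40, 1, -156, -158, -8, 48, 1, -182, -184, -8, 56, 1, -206, -215, -8, 64, 1, -230, -246, -8, 72, 1, -254, -277, -8, 80, 1, -278, -308, -8, 88, 1, -302, -339, -8, 96, 1, -327, -370, -8, 104, 1, -351, -401, -8, 112, 1, -375, -432, -8, 120, 1, -399, -463, -8, 128, 1, -423, -494, -8, 136],
)

```text
t: 1.85
position: [0.4601, -0.0013, 0.2308]
orientation: [0.984, 0.178, 0.0, -0.0]
ft_force: [0.1, 0.7, -0.0]
grip_width: 0.0877
```

```bash
python3 - <<'E'
from station import robot
from h import *
s=robot.state();print(s["position"],yaw(s),s["joint_pos"],s["t"],s["ft_force"])
for z in(.24,):
  for i in range(1,6):
    q=np.array([.46,0])+(np.array([.469,-.255])-[.46,0])*i/5;print(loc(s,[*q,.22]).round())
E
```

```text
[ 0.46009381 -0.00125166  0.23076976] -69.45166458901114 [-0.78257149  0.11130283  0.71351643  2.07438972 -0.08807814  0.98435232
 -1.2354801 ] 1.85 [ 0.13875125  0.699304   -0.03106885]
[-16.  47.  11.]
[-32.  96.  11.]
[-48. 144.  11.]
[-65. 192.  11.]
[-81. 241.  11.]
```

Emit:
step_arm(
  commands=[1, -14, 40, 5, 6, 1, -28, 82, 10, 13, 1, -42, 124, 10, 20, 1, -56, 166, 10, 27, 1, -70, 208, 10, 34, 1, -81, 241, 10, 39.5, 0.8, -81, 241, 10, 39.5],
)

```text
t: 2.55
position: [0.469, -0.259, 0.221]
orientation: [0.986, -0.166, 0.0, 0.002]
ft_force: [0.9, -0.3, -0.1]
grip_width: 0.0829
```

```bash
python3 - <<'E'
from station import robot
from h import *
s=robot.state();print(s["position"],yaw(s),s["joint_pos"],s["t"])
p=robot.camera_params("wrist");c,d=robot.capture("wrist");cv2.imwrite("pics/w1.png",c[:,:,::-1]);np.save("pics/w1.npy",d)
print(proj(p,[.4665,-.2559,.1]),proj(p,[.595,-.2307,.145]))
E
```

```text
[ 0.46904975 -0.25895418  0.22097141] -109.16693933733174 [-0.34908197  0.34754935  0.92682657  1.93465306 -0.32284184  1.01498594
 -1.18319877] 2.55
[278.32183861 209.59234047] [178.48350968  61.23787241]
```

View pics/w1.png

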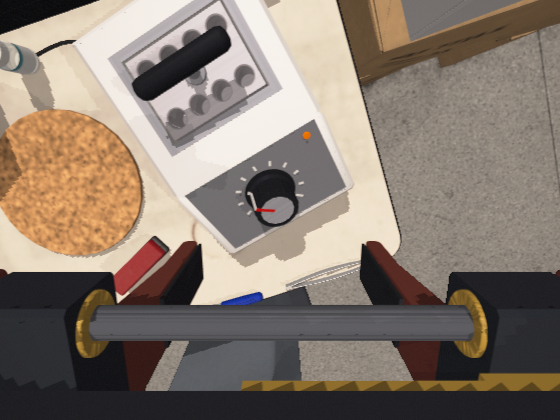

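```bash
python3 - <<'E'
from station import robot
from h import *
p=robot.camera_params("wrist");s=robot.state()
n=np.array([-.461,-.0888,.883]);C=np.array([.4665,-.2559,.1])
ex=np.cross([0,0,1],-n);ex=np.array([-n[0]*-1,n[1],0])
hx=np.array([np.cos(np.radians(10.9)),np.sin(np.radians(10.9)),0]);r=-np.cross([0,0,1],hx) # right seen from front
up=np.cross(n,r)
im=cv2.imread("pics/w1.png");hsv=cv2.cvtColor(im,cv2.COLOR_BGR2HSV)
m=cv2.inRange(hsv,(0,150,100),(8,255,255))|cv2.inRange(hsv,(172,150,100),(180,255,255))
m[:190]=0;m[230:]=0;m[:,:240]=0;m[:,310:]=0
P=[]
for v,u in np.argwhere(m):
    o,d=ray(p,u,v);x=o+d*(((C-o)@n)/(d@n))-C;P.append([x@r,x@up])
P=np.array(P);print(len(P),P.mean(0),P[np.argmax((P**2).sum(1))])
a=np.degrees(np.arctan2(*P[np.argmax((P**2).sum(1))][::-1]));print("dial angle",a,"knob rad",np.radians(225-a%360))
# range of pts
print(loc(s,[.4692,-.2553,.086]))
im=im[120:260,200:360];cv2.imwrite("pics/w1z.png",cv2.resize(im,None,fx=4,fy=4,interpolation=2))
E
```

```text
54 [-0.0132162   0.00864859] [-0.01902185  0.01298071]
dial angle 145.68996016024184 knob rad 1.384221325091656
[ -0.3628349   -0.94635889 134.53297998]
```

View pics/w1z.png

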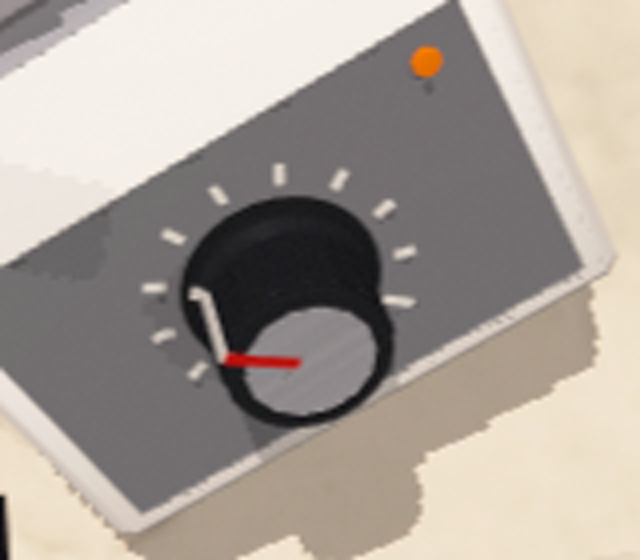

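The wrist view confirms the knob cap at (278,209), within a pixel or so of the prediction. The pointer reads about 1.38 rad. I'll go down with the jaws part open.

Emit:
step_arm(
  commands=[0.65, 0, -1, 40, 0, 0.65, 0, -1, 70, 0, 0.65, 0, -1, 90, 0, 0.65, 0, -1, 105, 0, 0.65, 0, -1, 118, 0, 0.65, 0, -1, 127, 0, 0.65, 0, -1, 132, 0, 0.65, 0, -1, 132, 0],
)

```text
t: 3.4
position: [0.4705, -0.2528, 0.0885]
orientation: [0.987, -0.162, -0.0, -0.0]
ft_force: [0.5, 0.2, 0.3]
grip_width: 0.057
```

```bash
python3 - <<'E'
from station import robot
from h import *
s=robot.state();print(s["position"],yaw(s),s["ft_force"],s["grip_width"],s["t"])
p=robot.camera_params("scene");c,d=robot.capture("scene");cv2.imwrite("pics/s2.png",cv2.resize(c[150:330,240:430,::-1],None,fx=3,fy=3,interpolation=2))
E
```

```text
[ 0.47054389 -0.25275906  0.08847857] -108.62830484905842 [0.51122402 0.23086549 0.29158679] 0.05704556500104426 3.4
```

View pics/s2.png

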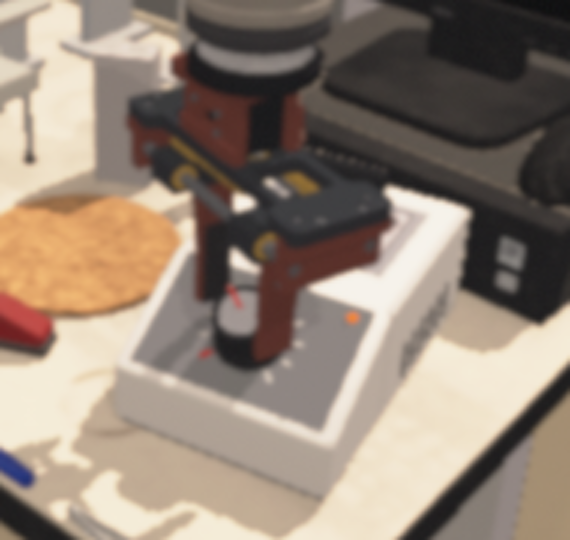

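The jaws straddle the knob with clearance. Now I'll centre, close and make the first stroke.

Emit:
step_arm(
  commands=[0.65, 0, 2.5, 0, 0, 0.3, 0, 2.5, 0, 0, 0, 0, 2.5, 0, 0, 0, 0, 2.5, 0, 0, 0, 0, 2.5, 0, 0, 0, 0, 2.5, 0, 0, 0, 0, 2.5, 0, -6, 0, 0, 2.5, 0, -12, 0, 0, 2.5, 0, -18, 0, 0, 2.5, 0, -24, 0, 0, 2.5, 0, -30, 0, 0, 2.5, 0, -36, 0, 0, 2.5, 0, -42, 0, 0, 2.5, 0, -48, 0, 0, 2.5, 0, -54, 0, 0, 2.5, 0, -54],
)

```text
t: 5.05
position: [0.4698, -0.256, 0.0894]
orientation: [0.953, 0.304, 0.001, 0.0]
ft_force: [-2.6, 3.2, 10.3]
grip_width: 0.0381
```

```bash
python3 - <<'E'
from station import robot
from h import *
s=robot.state();print(s["position"],yaw(s),s["ft_force"],s["wrist_torque"],s["grip_width"],s["t"])
p=robot.camera_params("scene");c,d=robot.capture("scene");cv2.imwrite("pics/s3.png",cv2.resize(c[190:310,260:400,::-1],None,fx=4,fy=4,interpolation=2))
c,d=robot.capture("top");cv2.imwrite("pics/t3.png",cv2.resize(c[110:300,280:400,::-1],None,fx=3,fy=3,interpolation=2))
E
```

```text
[ 0.46980327 -0.25602909  0.08939177] -54.56010341004795 [-2.5692118   3.23928249 10.28318598] [ 0.29896736  0.30968093 -0.11870362] 0.03809599684810354 5.05
```

View pics/s3.png

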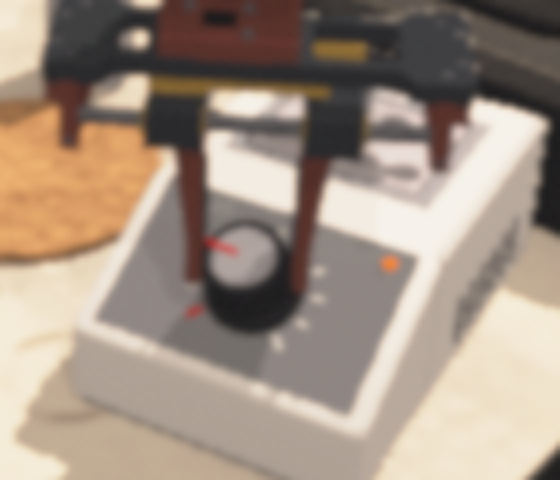

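The pointer (red, near (218,244)) has moved about 45° toward the red mark at (195,311). I'll regrip and do a second stroke.

Emit:
step_arm(
  commands=[0.62, 0, 0, 0, 0, 0.62, 0, 0, 0, 0, 0.62, 0, 0, 0, 0, 0.62, 0, 0, 0, 8, 0.62, 0, 0, 0, 16, 0.62, 0, 0, 0, 24, 0.62, 0, 0, 0, 32, 0.62, 0, 0, 0, 40, 0.62, 0, 0, 0, 45, 0, 0, 0, 0, 45, 0, 0, 0, 0, 45, 0, 0, 0, 0, 45, 0, 0, 0, 0, 45],
)

```text
t: 6.45
position: [0.4697, -0.2544, 0.0885]
orientation: [0.997, -0.083, -0.0, -0.001]
ft_force: [0.7, 2.7, 0.1]
grip_width: 0.0383
```

Emit:
step_arm(
  commands=[0, 0, 0, 0, -6, 0, 0, 0, 0, -12, 0, 0, 0, 0, -18, 0, 0, 0, 0, -24, 0, 0, 0, 0, -28, 0, 0, 0, 0, -32, 0, 0, 0, 0, -32],
)

```text
t: 7.15
position: [0.4697, -0.2557, 0.0889]
orientation: [0.981, 0.194, 0.0, 0.0]
ft_force: [-1.5, 2.8, 2.7]
grip_width: 0.0375
```

```bash
python3 - <<'E'
from station import robot
from h import *
s=robot.state();print(s["position"],yaw(s),s["ft_force"],s["wrist_torque"],s["grip_width"],s["t"])
p=robot.camera_params("scene");c,d=robot.capture("scene");cv2.imwrite("pics/s4.png",cv2.resize(c[190:310,260:400,::-1],None,fx=4,fy=4,interpolation=2))
E
```

```text
[ 0.46967534 -0.25574521  0.08893443] -67.65129213475073 [-1.52015317  2.76560316  2.71330516] [-0.31132836  0.09672537 -0.40033494] 0.037474019283909143 7.15
```

View pics/s4.png

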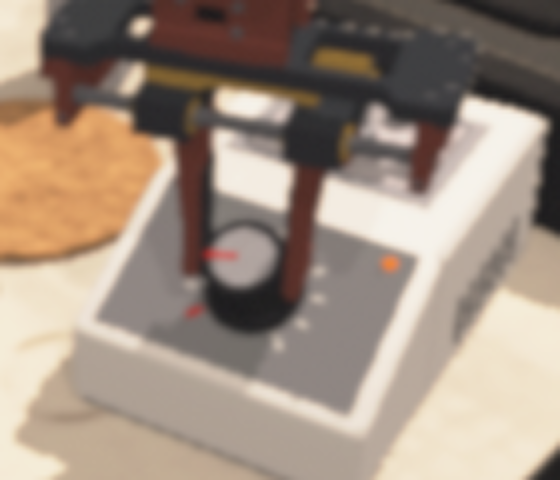

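Emit:
step_arm(
  commands=[0, 0, 0, 0, -5, 0, 0, 0, 0, -10, 0, 0, 0, 0, -14, 0, 0, 0, 0, -14],
)

```text
t: 7.6
position: [0.4699, -0.2562, 0.0892]
orientation: [0.95, 0.311, 0.0, 0.001]
ft_force: [-2.2, 1.6, 5.9]
grip_width: 0.0382
```

```bash
python3 - <<'E'
from station import robot
from h import *
s=robot.state();print(s["position"],yaw(s),s["ft_force"],s["wrist_torque"],s["grip_width"],s["t"])
p=robot.camera_params("scene");c,d=robot.capture("scene");cv2.imwrite("pics/s5.png",cv2.resize(c[190:310,260:400,::-1],None,fx=4,fy=4,interpolation=2))
E
```

```text
[ 0.46988737 -0.25618248  0.08917348] -53.74708677111633 [-2.19779928  1.55168689  5.92588498] [-0.5655155   0.15541701 -0.45398933] 0.03824728310723436 7.6
```

View pics/s5.png

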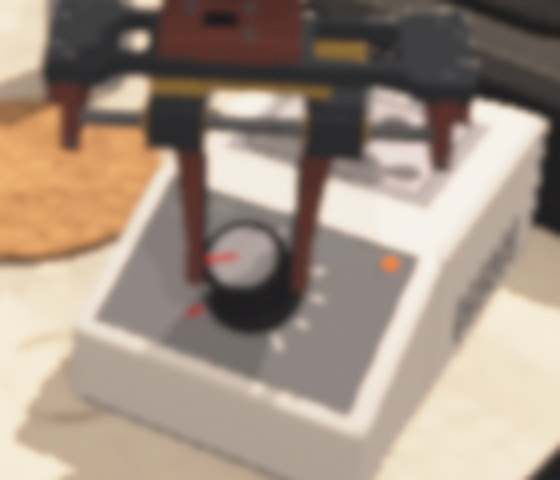

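Emit:
step_arm(
  commands=[0.65, 0, 0, 0, 0, 0.65, 0, 0, 0, 0, 0.65, 0, 0, 0, 0, 0.65, 0, 0, -20, 0, 0.65, 0, 0, -55, 0, 0.65, 0, 0, -95, 0, 0.65, 0, 0, -125, 0, 0.65, 0, 0, -131, 0, 0.65, 0, 0, -131, 0],
)

```text
t: 8.55
position: [0.4703, -0.2552, 0.2202]
orientation: [0.95, 0.312, 0.001, 0.0]
ft_force: [-0.1, -0.4, -0.6]
grip_width: 0.0572
```

```bash
cat > ptr.py <<'E'
from station import robot
from h import *
def ptr(tag):
    s=robot.state();print(s["position"],yaw(s),s["grip_width"],s["t"],s["ft_force"])
    p=robot.camera_params("wrist");c,d=robot.capture("wrist");im=c[:,:,::-1].copy();cv2.imwrite(f"pics/{tag}.png",im)
    n=np.array([-.461,-.0888,.883]);C=np.array([.4665,-.2559,.1]);print(proj(p,C))
    hx=np.array([np.cos(np.radians(10.9)),np.sin(np.radians(10.9)),0]);r=-np.cross([0,0,1],hx);up=np.cross(n,r)
    hsv=cv2.cvtColor(im,cv2.COLOR_BGR2HSV)
    m=cv2.inRange(hsv,(0,150,100),(8,255,255))|cv2.inRange(hsv,(172,150,100),(180,255,255))
    for h,lo,hi,nm in((0,.005,.024,"pointer"),(-.0305,.024,.04,"mark")):
        C2=C+n*h;P=[]
        for v,u in np.argwhere(m):
            o,d=ray(p,u,v);x=o+d*(((C2-o)@n)/(d@n))-C2;a,b=x@r,x@up
            if np.hypot(a,b)<hi:P.append([a,b,u,v])
        P=np.array(P)
        if not len(P):print(nm,"none");continue
        R=np.hypot(P[:,0],P[:,1]);Q=P[R>lo]
        if len(Q):print(nm,len(Q),Q.mean(0),"ang",np.degrees(np.arctan2(Q[:,1].mean(),Q[:,0].mean()))%360)
E
python3 -c "
from ptr import *
ptr('w6')"
```

```text
[ 0.47025208 -0.25519287  0.22023337] -53.631614130143774 0.05718640281971935 8.55 [-0.11325117 -0.36059241 -0.57480891]
[279.79042373 210.30460717]
pointer 56 [-1.32878227e-02 -3.93370243e-03  2.64535714e+02  2.06910714e+02] ang 196.4907633941599
mark 63 [-1.21093353e-02 -2.96691888e-02  2.63936508e+02  2.05619048e+02] ang 247.7974114380625
```

View pics/w6.png

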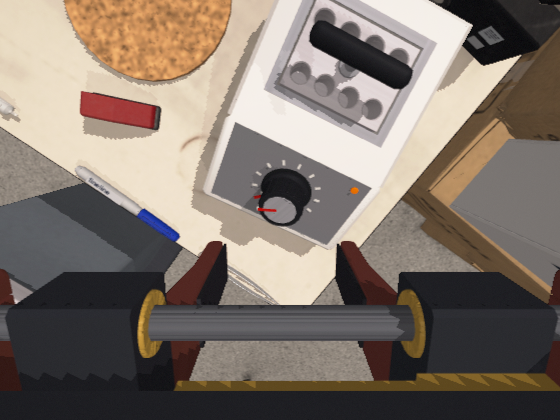

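```bash
python3 - <<'E'
from station import robot
from h import *
im=cv2.imread("pics/w6.png");cv2.imwrite("pics/w6z.png",cv2.resize(im[150:240,220:350],None,fx=6,fy=6,interpolation=2))
p=robot.camera_params("wrist")
n=np.array([-.461,-.0888,.883]);C=np.array([.4665,-.2559,.1])
hx=np.array([np.cos(np.radians(10.9)),np.sin(np.radians(10.9)),0]);r=-np.cross([0,0,1],hx);up=np.cross(n,r)
for a in(225,210,200):
  for R,h in((.02,0),(.02,-.0245),(.030,-.0305)):
    print(a,R,proj(p,C+n*h+R*(np.cos(np.radians(a))*r+np.sin(np.radians(a))*up)))
E
```

```text
225 0.02 [260.78757805 213.83222382]
225 0.02 [267.16704576 197.54917718]
225 0.03 [259.53494004 195.76669505]
210 0.02 [259.12249294 209.33039351]
210 0.02 [265.66142975 193.15154204]
210 0.03 [257.21544937 189.285456  ]
200 0.02 [258.80686436 206.28326008]
200 0.02 [265.41121103 190.16778322]
200 0.03 [256.75777796 184.84977554]
```

View pics/w6z.png

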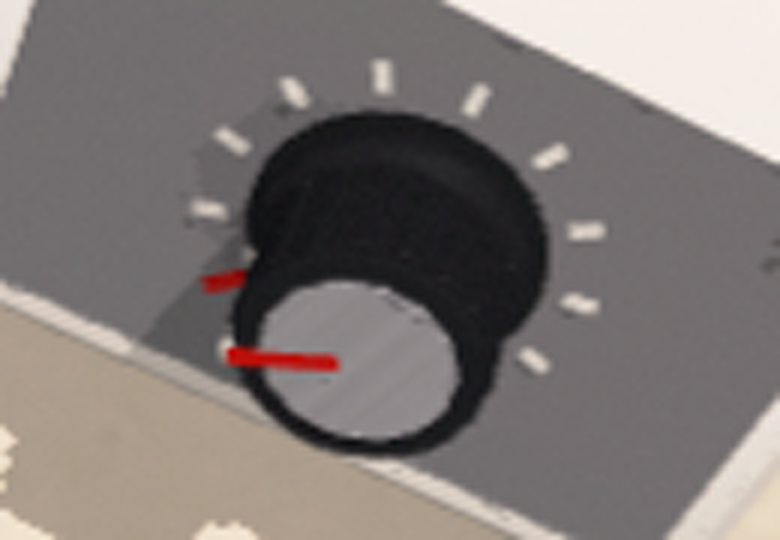

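The pointer reads about 210° on the dial and the red mark about 225°, so some 15° remain and the last stroke slipped. I'll regrip near the neutral jaw angle.

Emit:
step_arm(
  commands=[0.65, -1, -1, 30, 8, 0.65, -1, -1, 60, 16, 0.65, -1, -1, 90, 24, 0.65, -1, -1, 110, 32, 0.65, -1, -1, 122, 40, 0.65, -1, -1, 130, 45, 0.65, -1, -1, 133, 45, 0.65, -1, -1, 133, 45, 0.2, -1, -1, 133, 45, 0, -1, -1, 133, 45, 0, -1, -1, 133, 45, 0, -1, -1, 133, 45, 0, -1, -1, 133, 45],
)

```text
t: 9.9
position: [0.4686, -0.2542, 0.0869]
orientation: [0.997, -0.075, 0.0, -0.001]
ft_force: [0.0, 4.4, 2.8]
grip_width: 0.0386
```

Emit:
step_arm(
  commands=[0, 0, 0, 0, -4, 0, 0, 0, 0, -8, 0, 0, 0, 0, -12, 0, 0, 0, 0, -16, 0, 0, 0, 0, -20, 0, 0, 0, 0, -24, 0, 0, 0, 0, -28, 0, 0, 0, 0, -28],
)

```text
t: 10.7
position: [0.4692, -0.2556, 0.0868]
orientation: [0.986, 0.168, 0.001, 0.001]
ft_force: [2.6, 0.6, -3.3]
grip_width: 0.0377
```

```bash
python3 - <<'E'
from station import robot
from h import *
s=robot.state();print(s["position"],yaw(s),s["ft_force"],s["wrist_torque"],s["grip_width"],s["t"])
p=robot.camera_params("scene");c,d=robot.capture("scene");cv2.imwrite("pics/s7.png",cv2.resize(c[220:290,280:360,::-1],None,fx=7,fy=7,interpolation=2))
E
```

```text
[ 0.46916981 -0.25564307  0.08681768] -70.6751044811095 [ 2.60706223  0.57910486 -3.30780975] [-0.30664612 -0.63080986 -0.41356451] 0.03766934905906403 10.7
```

View pics/s7.png

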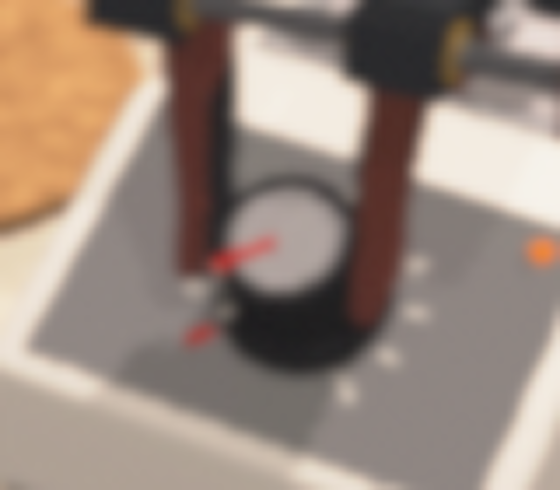

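Emit:
step_arm(
  commands=[0, 0, 0, 0, -4, 0, 0, 0, 0, -8, 0, 0, 0, 0, -12, 0, 0, 0, 0, -15, 0, 0, 0, 0, -15],
)

```text
t: 11.25
position: [0.4661, -0.2584, 0.0869]
orientation: [0.956, 0.294, -0.001, 0.001]
ft_force: [-5.3, -5.3, 1.3]
grip_width: 0.0383
```

```bash
python3 - <<'E'
from station import robot
from h import *
s=robot.state();print(s["position"],yaw(s),s["ft_force"],s["wrist_torque"],s["grip_width"],s["t"])
p=robot.camera_params("scene");c,d=robot.capture("scene");cv2.imwrite("pics/s8.png",cv2.resize(c[220:290,280:360,::-1],None,fx=7,fy=7,interpolation=2))
E
```

```text
[ 0.46611201 -0.25837727  0.08687929] -55.854707701296334 [-5.33108327 -5.28418846  1.25954415] [-1.67504397  1.01265049 -0.15379618] 0.038276619760643685 11.25
```

View pics/s8.png

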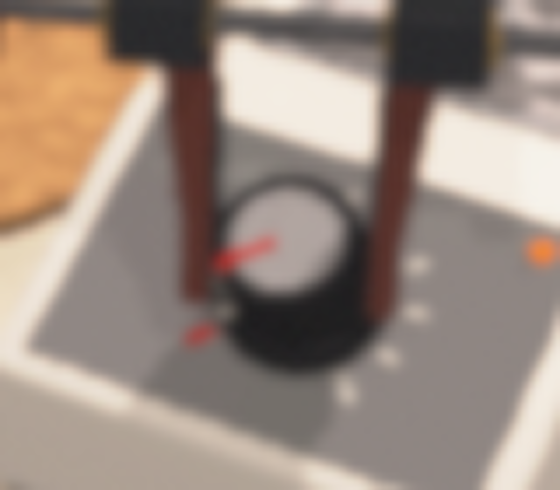

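Emit:
step_arm(
  commands=[0.65, 0, 0, 0, 0, 0.65, 0, 0, 0, 0, 0.65, 0, 0, 0, 0, 0.65, 0, 0, -20, 0, 0.65, 0, 0, -55, 0, 0.65, 0, 0, -95, 0, 0.65, 0, 0, -125, 0, 0.65, 0, 0, -133, 0, 0.65, 0, 0, -133, 0],
)

```text
t: 12.2
position: [0.4691, -0.2549, 0.2205]
orientation: [0.955, 0.296, 0.001, 0.0]
ft_force: [-0.1, 1.2, -0.2]
grip_width: 0.0573
```

```bash
python3 - <<'E'
from ptr import *
ptr('w9')
p=robot.camera_params("wrist")
n=np.array([-.461,-.0888,.883]);C=np.array([.4665,-.2559,.1])
hx=np.array([np.cos(np.radians(10.9)),np.sin(np.radians(10.9)),0]);r=-np.cross([0,0,1],hx);up=np.cross(n,r)
for a in(230,225,220,215,210): print(a,[proj(p,C+n*h+R*(np.cos(np.radians(a))*r+np.sin(np.radians(a))*up)) for R,h in((.02,0),(.030,-.0305))])
im=cv2.imread("pics/w9.png");cv2.imwrite("pics/w9z.png",cv2.resize(im[150:240,220:350],None,fx=6,fy=6,interpolation=2))
E
```

```text
[ 0.469142   -0.25485127  0.22050553] -55.600590989078654 0.05734839552281756 12.2 [-0.14409381  1.19036484 -0.2364568 ]
[280.94705046 209.48266007]
pointer 51 [-1.20578965e-02 -6.11654350e-03  2.66078431e+02  2.08764706e+02] ang 206.8970654424605
mark 48 [-1.10761181e-02 -2.97929242e-02  2.66020833e+02  2.05895833e+02] ang 249.60637136302512
230 [array([263.06878566, 215.02798444]), array([261.68523124, 197.70301721])]
225 [array([262.16561343, 213.61470762]), array([260.43601316, 195.68499043])]
220 [array([261.40488954, 212.15938809]), array([259.37967117, 193.59876992])]
215 [array([260.79338482, 210.67191571]), array([258.52605905, 191.45777998])]
210 [array([260.33701191, 209.16259972]), array([257.88402252, 189.27618196])]
```

View pics/w9z.png

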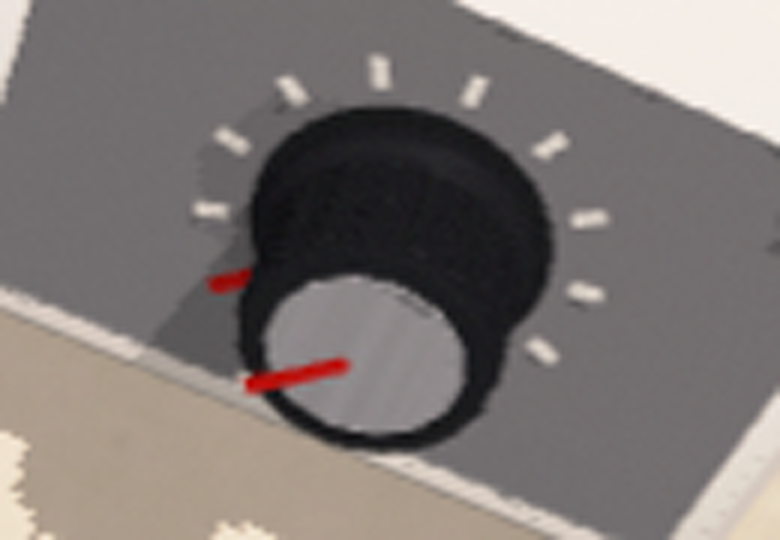

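The pointer, with its tip at about (261,214), reads about 226° and is nearly parallel to the red mark. It did not move during the last 15° of slipping roll, so the knob is at its off stop. On to the block handle.

```bash
python3 - <<'E'
from station import robot
from h import *
np.set_printoptions(precision=4,suppress=True)
s=robot.state();p=robot.camera_params("wrist")
im=cv2.imread("pics/w9.png");g=cv2.cvtColor(im,cv2.COLOR_BGR2GRAY);pr=proj(p,[.595,-.2307,.14]);print(pr)
m=(g<45).astype(np.uint8);x,y=map(int,pr);k=np.zeros_like(m);y0=max(y-60,0);k[y0:y+60,x-70:x+70]=m[y0:y+60,x-70:x+70]
c=max(cv2.findContours(k,0,2)[0],key=cv2.contourArea);r=cv2.minAreaRect(c);print(r)
pt=robot.camera_params("top");i0=cv2.imread("pics/top0.png");g0=cv2.cvtColor(i0,cv2.COLOR_BGR2GRAY);k=np.zeros_like(g0);k[150:182,320:372]=(g0[150:182,320:372]<45)
c=max(cv2.findContours(k,0,2)[0],key=cv2.contourArea);r0=cv2.minAreaRect(c);print(r0)
X,e=tri(ray(p,*r[0]),ray(pt,*r0[0]));print("tri",X,e)
print(loc(s,[.595,-.2307,.117]),yaw(s))
E
```

```text
[359.8143  49.2512]
((355.4000244140625, 51.20000457763672), (110.01453399658203, 27.72724151611328), 26.56505012512207)
((342.6575622558594, 164.82716369628906), (7.203815460205078, 37.84342575073242), 79.2156982421875)
tri [ 0.5962 -0.2309  0.128 ] 0.0025354771303418605
[117.9391  52.0053 102.1714] -55.60149074038975
```

Emit:
step_arm(
  commands=[0.6, 14, 6, 0, -8, 0.6, 30, 13, 0, -16, 0.6, 45, 20, 0, -24, 0.6, 60, 26, 0, -32, 0.6, 75, 33, 0, -40, 0.6, 90, 40, 0, -48, 0.6, 104, 46, 0, -56, 0.6, 114, 51, 0, -64, 0.6, 118, 52, 0, -66.5, 0.6, 118, 52, 0, -66.5, 0.6, 118, 52, 30, -66.5, 0.6, 118, 52, 55, -66.5, 0.6, 118, 52, 65, -66.5, 0.6, 118, 52, 65, -66.5],
)

```text
t: 13.65
position: [0.5934, -0.2309, 0.1523]
orientation: [0.637, 0.771, -0.001, -0.002]
ft_force: [-0.2, -0.4, 0.4]
grip_width: 0.053
```

```bash
python3 - <<'E'
from station import robot
from h import *
s=robot.state();print(s["position"],yaw(s),s["ft_force"],s["grip_width"],s["t"],s["joint_pos"]);print(loc(s,[.5955,-.2307,.115]))
for n in("scene","wrist"):
    c,d=robot.capture(n);c=c[:,:,::-1]
    if n=="scene":c=cv2.resize(c[120:320,240:440],None,fx=3,fy=3,interpolation=2)
    cv2.imwrite(f"pics/{n}10.png",c)
E
```

```text
[ 0.59338945 -0.23087521  0.15230576] 10.8072726926947 [-0.22994573 -0.40532807  0.42502848] 0.053032274986873865 13.65 [ 0.07295818  0.49685804  0.27387749  1.72867154 -0.15961773  0.94260909
  0.59863244]
[-0.2969412   2.26413892 37.29598072]
```

View pics/scene10.png

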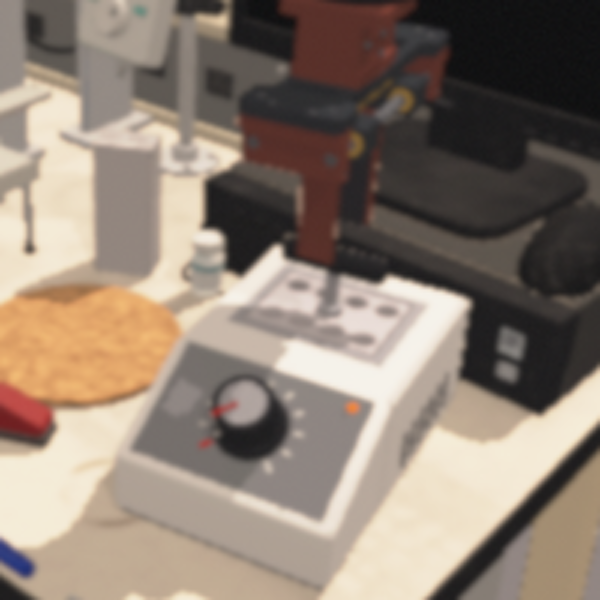

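View pics/wrist10.png

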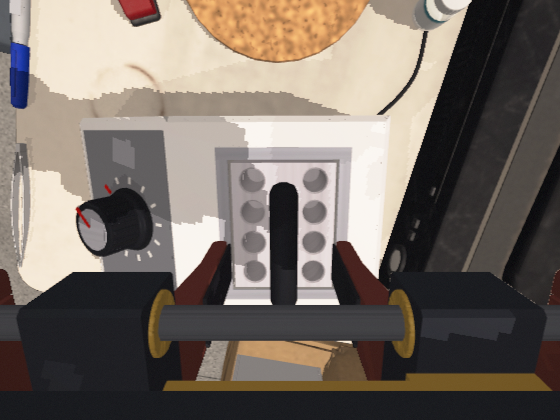

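The bar is centred between the fingers (column ~284), and the pointer is parallel to the red mark. I'll go down and grip.

Emit:
step_arm(
  commands=[0.6, 0, 2, 12, 0, 0.6, 0, 2, 25, 0, 0.6, 0, 2, 34, 0, 0.6, 0, 2, 37, 0, 0.6, 0, 2, 37, 0, 0.3, 0, 2, 37, 0, 0, 0, 2, 37, 0, 0, 0, 2, 37, 0, 0, 0, 2, 37, 0, 0, 0, 2, 37, 0, 0, 0, 2, 37, 0, 0, 0, 2, 37, 0],
)

```text
t: 14.95
position: [0.5968, -0.231, 0.1177]
orientation: [0.637, 0.771, -0.0, -0.0]
ft_force: [-1.1, 1.4, 1.7]
grip_width: 0.0159
```

Emit:
step_arm(
  commands=[0, 0, 0, -3, 0, 0, 0, 0, -8, 0, 0, 0, 0, -14, 0, 0, 0, 0, -21, 0, 0, 0, 0, -28, 0, 0, 0, 0, -35, 0, 0, 0, 0, -42, 0, 0, 0, 0, -50, 0, 0, 0, 0, -58, 0, 0, 0, 0, -66, 0, 0, 0, 0, -76, 0, 0, 0, 0, -86, 0, 0, 0, 0, -90, 0, 0, 0, 0, -90, 0],
)

```text
t: 16.35
position: [0.5975, -0.2311, 0.2086]
orientation: [0.637, 0.771, 0.0, 0.001]
ft_force: [-0.1, 0.1, -5.9]
grip_width: 0.0159
```

```bash
python3 - <<'E'
from station import robot
from h import *
s=robot.state();print(s["position"],yaw(s),s["ft_force"],s["wrist_torque"],s["grip_width"],s["t"])
c,d=robot.capture("scene");cv2.imwrite("pics/s11.png",cv2.resize(c[110:310,220:420,::-1],None,fx=3,fy=3,interpolation=2))
X=np.array([.5515,-.028,.2]);print(loc(s,[.5515,-.028,s["position"][2]]))
E
```

```text
[ 0.59752087 -0.23114088  0.20858817] 10.86269922362481 [-0.07436932  0.12312475 -5.92521495] [-0.08775176  0.05105131  0.04191761] 0.015907982324467832 16.35
[ 2.08173785e+02 -6.91310363e+00 -1.43472444e-01]
```

View pics/s11.png

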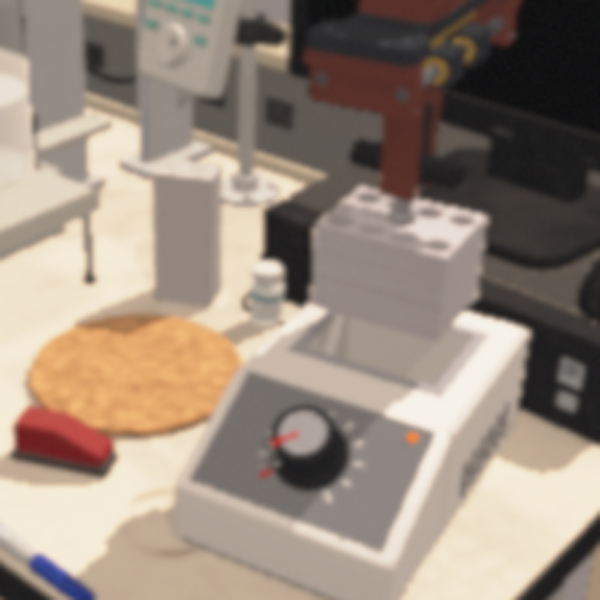

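The block is lifted clear (about 5.9 N) and upright, and the knob is still at the mark. I'll carry it over to the mat.

Emit:
step_arm(
  commands=[0, 6, 0, 0, 0, 0, 18, 0, 0, 0, 0, 35, -1, 0, 0, 0, 55, -2, 0, 0, 0, 76, -2, 0, 0, 0, 97, -3, 0, 0, 0, 118, -4, 0, 0, 0, 139, -5, 0, 0, 0, 160, -6, 0, 0, 0, 180, -6, 0, 0, 0, 196, -7, 0, 0, 0, 205, -7, 0, 0, 0, 208, -7, 0, 0, 0, 208, -7, 0, 0, 0, 208, -7, 0, 0],
)

```text
t: 17.9
position: [0.5511, -0.0289, 0.2077]
orientation: [0.637, 0.771, -0.0, 0.0]
ft_force: [0.1, 0.7, -6.3]
grip_width: 0.0156
```

```bash
python3 - <<'E'
from station import robot
from h import *
s=robot.state();print(s["position"],yaw(s),s["ft_force"],s["wrist_torque"],s["grip_width"],s["t"])
c,d=robot.capture("top");cv2.imwrite("pics/t12.png",cv2.resize(c[100:300,180:400,::-1],None,fx=3,fy=3,interpolation=2))
c,d=robot.capture("scene");cv2.imwrite("pics/s12.png",cv2.resize(c[110:310,200:400,::-1],None,fx=3,fy=3,interpolation=2))
W=cloud(robot.camera_params("scene"),d)
q=W[(W[...,2]>.08)&(W[...,2]<.2)&(abs(W[...,0]-.55)<.06)&(abs(W[...,1]+.03)<.07)];print(len(q),np.percentile(q[:,2],[0,.5,2]))
E
```

```text
[ 0.55105568 -0.02885469  0.20770888] 10.800233492688081 [ 0.14741984  0.70816722 -6.32489823] [-0.0901854   0.00867065 -0.05047591] 0.015619492255510199 17.9
1813 [0.12537506 0.1267258  0.12816   ]
```

View pics/t12.png

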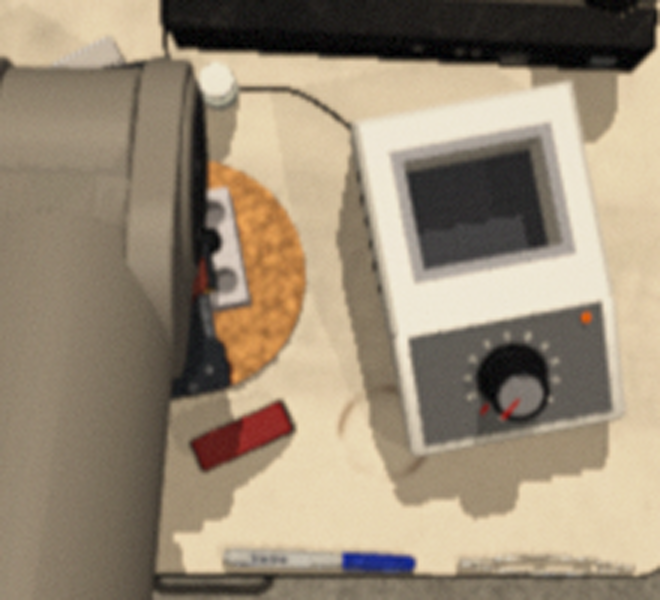

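View pics/s12.png

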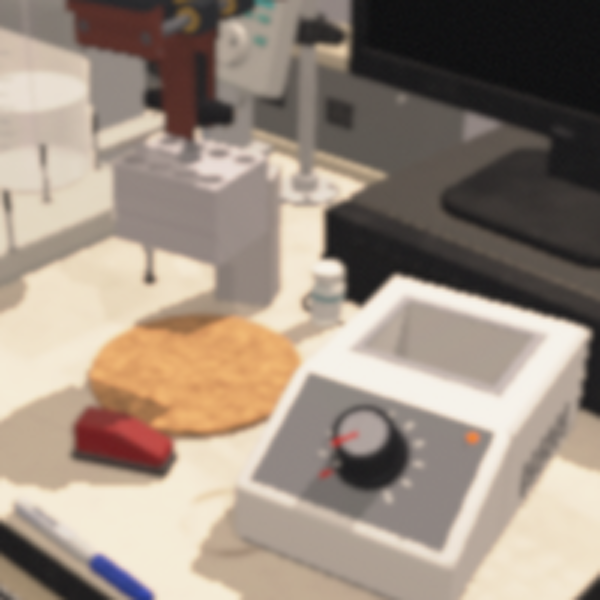

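The bottom stands at 0.126 m by depth, and the mat top is at 0.008. I'll lower 112 mm, then creep.

Emit:
step_arm(
  commands=[0, 0, 0, 5, 0, 0, 0, 0, 15, 0, 0, 0, 0, 27, 0, 0, 0, 0, 40, 0, 0, 0, 0, 53, 0, 0, 0, 0, 66, 0, 0, 0, 0, 78, 0, 0, 0, 0, 88, 0, 0, 0, 0, 97, 0, 0, 0, 0, 104, 0, 0, 0, 0, 109, 0, 0, 0, 0, 112, 0, 0, 0, 0, 112, 0, 0, 0, 0, 113, 0, 0, 0, 0, 114, 0, 0, 0, 0, 114, 0],
)

```text
t: 19.6
position: [0.5511, -0.028, 0.0938]
orientation: [0.637, 0.771, 0.0, 0.0]
ft_force: [0.2, 0.2, -6.1]
grip_width: 0.0157
```

Emit:
step_arm(
  commands=[0, 0, 0, 1, 0, 0, 0, 0, 2, 0, 0, 0, 0, 2, 0],
)

```text
t: 19.9
position: [0.5509, -0.028, 0.0915]
orientation: [0.637, 0.771, -0.0, -0.0]
ft_force: [0.3, -0.5, -5.2]
grip_width: 0.0157
```

Emit:
step_arm(
  commands=[0, 0, 0, 1, 0, 0, 0, 0, 1, 0],
)

```text
t: 20.1
position: [0.5509, -0.028, 0.0905]
orientation: [0.637, 0.771, -0.0, -0.0]
ft_force: [-1.4, 0.6, -6.0]
grip_width: 0.0155
```

Emit:
step_arm(
  commands=[0, 0, 0, 0.5, 0, 0, 0, 0, 1, 0, 0, 0, 0, 1, 0],
)

```text
t: 20.4
position: [0.551, -0.028, 0.0897]
orientation: [0.637, 0.771, 0.0, 0.0]
ft_force: [-1.0, -1.0, -6.4]
grip_width: 0.0159
```

Emit:
step_arm(
  commands=[0, 0, 0, 0.5, 0, 0, 0, 0, 1, 0, 0, 0, 0, 1, 0],
)

```text
t: 20.7
position: [0.5511, -0.028, 0.0896]
orientation: [0.637, 0.771, 0.0, -0.0]
ft_force: [-4.3, -0.1, 4.7]
grip_width: 0.0159
```

Contact: the force rose to +4.7 N at a TCP height of 0.0896, just where expected. Before releasing I'll check the picture.

```bash
python3 - <<'E'
from station import robot
from h import *
c,d=robot.capture("scene");cv2.imwrite("pics/s13.png",cv2.resize(c[110:310,200:400,::-1],None,fx=3,fy=3,interpolation=2))
E
```

```text
(no output)
```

View pics/s13.png

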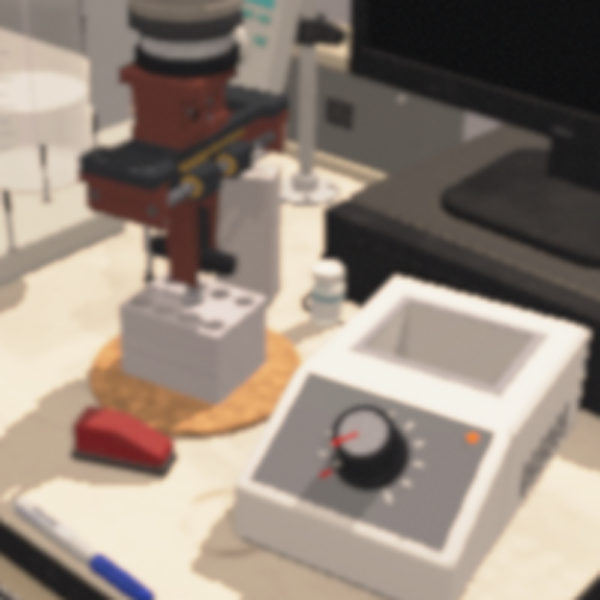

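The block sits upright on the mat, so I'll release and rise straight up.

Emit:
step_arm(
  commands=[0.2, 0, 0, 0, 0, 0.4, 0, 0, 0, 0, 0.5, 0, 0, 0, 0, 0.5, 0, 0, 0, 0, 0.5, 0, 0, -10, 0, 0.5, 0, 0, -30, 0, 0.5, 0, 0, -60, 0, 0.5, 0, 0, -95, 0, 0.5, 0, 0, -130, 0, 0.5, 0, 0, -150, 0, 0.5, 0, 0, -150, 0],
)

```text
t: 21.85
position: [0.5531, -0.0281, 0.2426]
orientation: [0.637, 0.771, 0.003, 0.002]
ft_force: [-0.3, -0.5, 0.4]
grip_width: 0.0438
```

Emit:
step_arm(
  commands=[0.5, 20, -5, 0, 0, 0.5, 60, -10, 0, 0, 0.5, 60, -60, 0, 0, 0.5, 20, -100, 0, 0, 0.5, -30, -120, 0, 0, 0.5, -80, -120, 0, 0, 0.5, -130, -110, 0, 0, 0.5, -170, -100, 0, 0, 0.5, -170, -100, 0, 0, 0.5, -170, -100, 0, 0],
)

```text
t: 22.85
position: [0.4842, -0.2147, 0.2376]
orientation: [0.638, 0.77, -0.001, -0.001]
ft_force: [0.3, 0.6, 0.1]
grip_width: 0.0441
```

```bash
python3 - <<'E'
from station import robot
from h import *
np.set_printoptions(precision=4,suppress=True)
s=robot.state();print(s["position"],yaw(s),s["ft_force"],s["t"])
c,d=robot.capture("top");cv2.imwrite("pics/t14.png",cv2.resize(c[100:300,180:400,::-1],None,fx=3,fy=3,interpolation=2))
W=cloud(robot.camera_params("top"),d)
c,d=robot.capture("scene");cv2.imwrite("pics/s14.png",cv2.resize(c[110:310,200:400,::-1],None,fx=3,fy=3,interpolation=2))
c,d=robot.capture("wrist");cv2.imwrite("pics/w14.png",c[:,:,::-1])
b=W[(W[...,2]>.055)&(W[...,2]<.075)&(abs(W[...,0]-.55)<.08)&(abs(W[...,1]+.03)<.08)]
if len(b):print(cv2.minAreaRect(np.float32(b[:,:2])),np.median(b[:,2]))
E
```

```text
[ 0.4842 -0.2147  0.2376] 10.718339472888461 [0.2798 0.6305 0.139 ] 22.85
((0.5501049160957336, -0.027940742671489716), (0.07034877687692642, 0.08996220678091049), 10.749968528747559) 0.06801556949155721
```

View pics/t14.png

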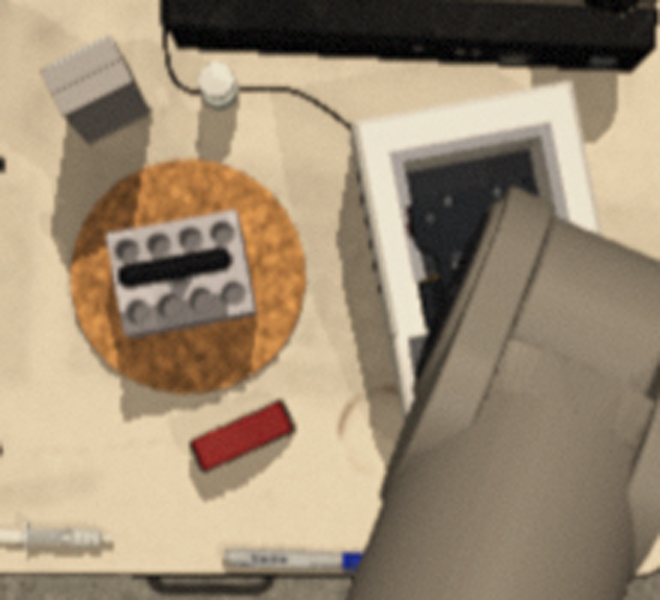

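View pics/s14.png

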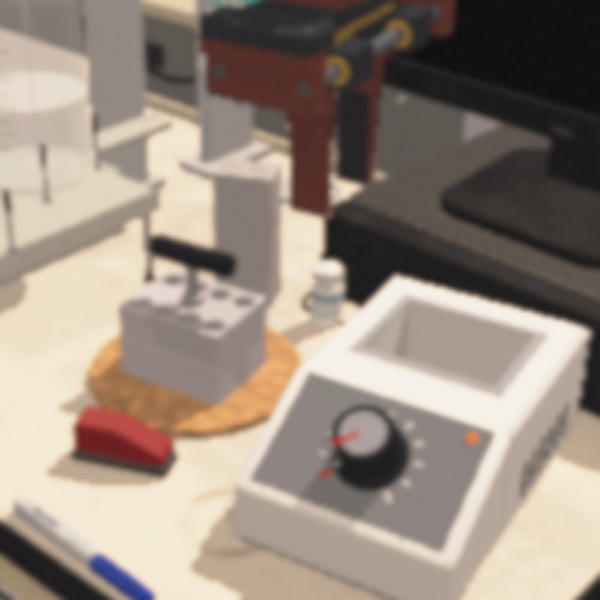

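View pics/w14.png

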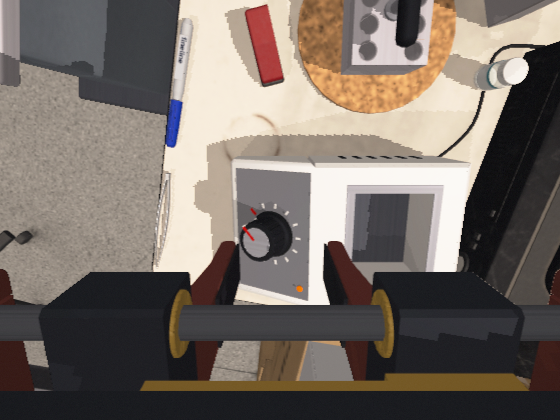

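```bash
python3 - <<'E'
from station import robot
from h import *
p=robot.camera_params("wrist");im=cv2.imread("pics/w14.png")
n=np.array([-.461,-.0888,.883]);n/=np.linalg.norm(n);C=np.array([.4665,-.2559,.1])
hx=np.array([np.cos(np.radians(10.9)),np.sin(np.radians(10.9)),0]);r=-np.cross([0,0,1],hx);up=np.cross(n,r)
hsv=cv2.cvtColor(im,cv2.COLOR_BGR2HSV)
m=cv2.inRange(hsv,(0,140,90),(8,255,255))|cv2.inRange(hsv,(170,140,90),(180,255,255))
m[:200]=0;m[260:]=0;m[:,:235]=0;m[:,275:]=0
k,l,st,ce=cv2.connectedComponentsWithStats(m)
for i in range(1,k):
    if st[i,4]<6: continue
    for h in (0,-.0305):
        P=[]
        for v,u in np.argwhere(l==i):
            o,d=ray(p,u,v);x=o+d*(((C+n*h-o)@n)/(d@n))-C-n*h;P.append([x@r,x@up])
        P=np.array(P);q=P-P.mean(0);v=np.linalg.svd(q)[2][0];
        print(ce[i],st[i,4],"h",h,"mean",P.mean(0)*1e3,"dir",np.degrees(np.arctan2(v[1],v[0]))%180+180,"rad ang",np.degrees(np.arctan2(P[:,1].mean(),P[:,0].mean()))%360)
im=im[190:280,220:330];cv2.imwrite("pics/w14z.png",cv2.resize(im,None,fx=6,fy=6,interpolation=2))
E
```

```text
[252.94736842 211.15789474] 19 h 0 mean [-31.36502852  -1.6921091 ] dir 220.05196751504408 rad ang 183.08805126367318
[252.94736842 211.15789474] 19 h -0.0305 mean [-22.13953626 -21.5515132 ] dir 220.05196751504386 rad ang 224.22892203475303
[247.73170732 232.97560976] 41 h 0 mean [-8.82710636 -8.2012202 ] dir 223.26173057953258 rad ang 222.8950074792554
[247.73170732 232.97560976] 41 h -0.0305 mean [  3.10775384 -28.84310889] dir 223.2617305795327 rad ang 276.1497142989809
```

View pics/w14z.png

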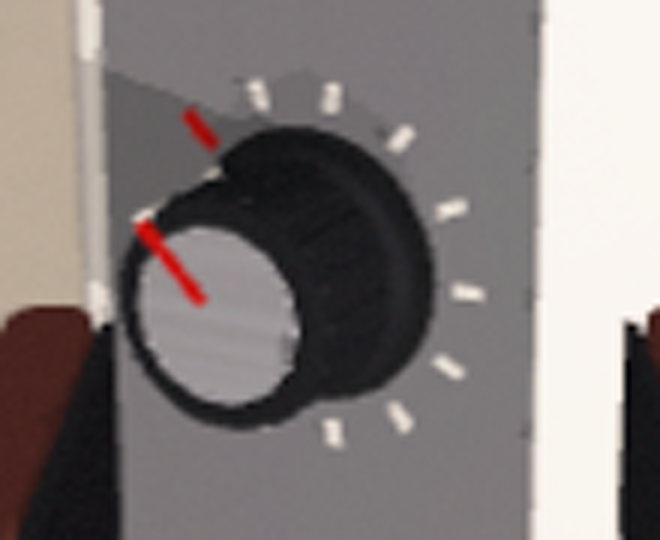

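```bash
python3 -c "
from station import robot
print(robot.job_done(),robot.state()['t'])"
```

```text
the job is handed in; nothing more can be done
the job is handed in; nothing more can be done
```

The knob is at its off stop and the block is standing upright on the cork mat. I handed the job in at about 23 s; it reports no verdict.

- **Knob:** It took three gripping strokes with the block still in its well. After the second the pointer was about 15° short of the red mark, so I regripped and turned it to the stop. It stayed put through the last 15° of turning, and my last look put the pointer at about 223° and the red mark at about 224°.
- **Block:** I lifted it by the T-handle (about 6 N, so roughly 0.6 kg) and lowered it until it touched the mat. Its top measured level at 0.068 m. Its centre is about 2 mm from the mat centre measured from the top view, so it lies wholly on the mat.
- **Other things:** The stapler, pen, vial, carton, syringe and tweezers look unmoved in the last pictures. The gripper was clear of everything, with no contact force.
- **Check that disagreed:** The early mat centre from the scene camera was about 1 cm off the top view, probably because shadow cut its outline. I used the top view.

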